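# Lock a filter cartridge in its bayonet socket and reset the metering valve

### The arm

A 6-joint arm with a two-finger parallel gripper is mounted at the origin on a cart in front of the work surface, level with it; the furniture and walls round the work are solid. World frame = base frame: x ahead of the robot, y to its left, z up, the work surface at z = 0. Lengths are in mm, angles in rad, forces in N, time in s.
With the tool pointing down it reaches from about 375 to 925 mm from the base axis. Payload 5.7 kg.
Tool frame: the origin (TCP) lies between the finger pads; the fingertips stand 14 mm ahead of it and the grasp point (between the pads) lies 5 mm behind it; z points along the fingers, y is the line along which they close (so a half turn about z gives the same grasp; the last joint's range is limited). The gripper opens to 88 mm and grips with 3 to 60 N. Pads are 20 mm wide; open, the fingers measure 115 mm over their backs; the gripper's body (75 mm by 178 mm) begins 61 mm behind the grasp point.
Start: joints at [-1.416, 0.359, 1.51, -0, 1.272, -0.115], TCP at [159.909, -578.267, 236.623] pointing down, gripper open.
Joint ranges: [-2.97, 2.97], [-1.01, 2.36], [0.21, 2.38], [-0.96, 4.11], [0.2, 2.71], [-2.98, 2.98]. Speed limits (rad/s): [2.39, 2.39, 3.14, 3.14, 3.14, 3.14].

### API

Orientations are given as a unit quaternion [w, x, y, z].
In Python, from cell import arm, grab_frame, camera_info, workorder gives the robot as it stands.
- The arm moves only by the tool step_arm, never from a script. Its argument "plan" is a list of rows, each a list of 2 entries, a list of its own where there are three numbers: the shift along the tool's x, y, z scaled (see below), then the turn about the tool's z scaled (see below). In form: [[[tx, ty, tz], turn], ...]. A call has 1 to 12 rows; each row shifts and turns the commanded pose from where the row before left it, along the tool's axes as they then stand; what a row does not reach is not made up. The controller multiplies each number of a shift by 40 mm and each number of a turn by 0.1 rad. A row lasts 1/10 s, in which the tool goes at most 50 mm and 8.59 degrees, less where a joint would pass 70% of its speed; a pose out of reach is approached as far as the arm can. A call with a number of a shift or a turn outside -1 to 1 is refused whole. A call with a gripper value outside its range is refused whole. "claw" is the opening, from -1 (shut) to 1 (fully open), set as the call begins (left out, the last holds). The fingers move at their own pace and stop on an object; the grip force is fixed at half the most. Time passes only in rows, so rows that do not move let the fingers close. It gives the time, the measured TCP pose, the force, the opening and the grip force at its end, in the units of the state.
- arm.read_state(): the state, without advancing time (a new reading comes with each control period).
- grab_frame(name): name is "scene" or "top" or "wrist"; returns the picture (384x512x3 uint8, blue, green, red); there is no depth.
- camera_info(name): a dict with "fovy" (degrees; the focal length in pixels is half the picture's height over the tangent of half this angle, whatever the lens; pixels are square), "cx", "cy" (the principal point, pixels), "k1" (the pictures are not rectified: a ray, as slopes to the right and down, at radius r is drawn at 1 + k1 r^2 times it, then the intrinsics apply), "R" (3x3) and "t" (3): a world point X has camera coordinates R X + t; the wrist camera has in their place "T_tool_cam" (4x4, takes a point from camera to tool coordinates, whose origin is the TCP and whose axes are the flange's). Camera axes: x right, y down, z forward; pixel columns grow to the right and rows downward; lengths in mm; the calibration is good to about 2 mm. A picture is of the moment at which its call begins: read the wrist's pose just before it. camera_info takes no time and is no camera call.
- workorder.sign_off(): hands the job in; it is judged then, once.
The state is a dict: "time": time; "joint_positions": joint angles; "joint_velocities": joint speeds; "joint_efforts": joint torques, N m; "ee_pos": TCP position; "eef_rot": TCP orientation; "wrist_force": force on the tool from outside, world axes, zero at the start; "moment": the same for the moment, N m; "finger_gap": finger opening in mm; "finger_force": force on a finger pad.
Only numpy, scipy, OpenCV 4.12 (cv2) and the standard library are available. Lean on these libraries where they do the work, as an engineer would, in place of code of your own. Each camera call takes 0.05 s, during which the arm holds its last target. There are 200 camera calls.

### The job

Fit the blue filter cartridge to the gas manifold: lower it into the round bayonet socket with its two lugs in the two slots, press it down against the spring, turn it a quarter turn clockwise (seen from above) and let it spring up into its lock. Then set the black handwheel to the green mark so that the play in its thread is taken up: turn it clockwise about 20 degrees beyond the mark, come back anticlockwise to the mark and let go. Leave the spent grey cartridge, the specimen jar and the purple stain bottle undisturbed.

Things in the scene. Friction and masses are not known exactly. Their poses are not given: they have to be found in the camera images.
- blue_cartridge_center (a point): Centre of the loose blue filter cartridge (upright, 132 mm tall, 0.3 kg), on its axis, 66 mm above its underside; z up, same after half a turn. Body 58 mm across, from 40 to 96 mm above the underside. Below it a white neck, 48 mm across, with two steel lugs on the +x and -x sides, each 12 mm wide, 4 to 12 mm above the underside, reaching 34 mm from the axis.
- blue_cartridge_bar (a point): Middle of the grip bar on top of the blue cartridge, 48 mm above its centre. The bar is 54 mm long (along its own x, in line with the lugs), 20 mm thick (along y) and 36 mm high, from 96 to 132 mm above the cartridge's underside; a white line runs along its top. Below it is the flat shoulder of the body.
- grey_cartridge_center (a point): Centre (66 mm above the underside) of a spent cartridge of the same shape in grey, a bystander to leave alone. The two cartridges may stand in each other's places.
- socket (a point): Mouth of the steel bayonet socket, on its vertical axis, at the collar's top, 60 mm above the bench. Axes are the fixed manifold's: z up, y from valve to socket. Collar 88 mm outside, bore 53 mm. Entry slots 20 mm wide on the +x and -x sides (black ticks on the rim): the cartridge goes in with its x along this x, either way round; 2.5 mm clearance all round, about 7 degrees either way.
- plunger (a joint): How far the brass spring plunger in the socket is pressed down, m (0 to 0.014, hard stop). 8 N at 0, 14 N at 0.014. The cartridge's underside meets it 20 mm below the mouth (cartridge centre 46 mm above the mouth). The cartridge can turn once pressed 11 mm or more; 12.5 mm is a good depth. Locked it reads about 0.005.
- socket_lock (a point): Same point as the socket mouth, for the lock. Pressed in, the cartridge turns only clockwise from above, to a stop at about 96 degrees. At 84 to 96 degrees the lugs stand under notches (green dots on the rim, at +y and -y), and when let up it rises 5 to 9 mm into them: locked, its centre is about 41 mm above the mouth and its x lies along this y.
- handwheel_grip (a point): Middle of the grip bar on the black handwheel, on the wheel's vertical axis, about 119 mm above the bench, 180 mm from the socket axis. The bar is 64 mm long (along its own x), 18 mm thick (along y), from 100 (top of the disc) to 136 mm above the bench. Disc 86 mm in diameter. It turns both ways with light friction (0.1 N m), about a vertical axis.
- handwheel_pointer (a point): The red pointer line on the handwheel's disc, at the wheel's own -x side, 40 mm from its axis. At the start it stands 35 to 60 degrees anticlockwise (seen from above) of the green mark.
- valve_mark (a point): Fixed point 40 mm from the wheel's axis on the manifold's -x side (towards the robot), where the pointer stands when set (wheel's x along this x); the green mark on the white bezel is just outside it, 50 mm from the axis. Axes are the manifold's: the pointer is at positive y here when clockwise of the mark, at negative y when anticlockwise.
- handwheel (a joint): Play between handwheel and valve spindle, rad: -0.12 when the wheel was last turned clockwise and drives the spindle that way, +0.12 when it was last turned anticlockwise and drives it that way; in between, the wheel turns without the spindle.
- specimen_jar_center (a point): Centre of a loose specimen jar, 52 mm in diameter, 62 mm tall, a bystander.
- stain_bottle_center (a point): Centre of a loose purple stain dropping bottle with a red top, 42 mm in diameter, 99 mm tall, a bystander.
Things that resemble listed ones, but are neither listed nor needed, are in the scene too. Leave any orange look-alike of the part that bears blue_cartridge_center alone.

How it is judged:
By the outcome, as a careful person would: the job done as asked, in the order asked, and still so for the second after the job is handed in, with the robot touching nothing.
It also fails if it takes over 58 s, if anything falls off the work surface, if the arm or the gripper's body presses on something with over 40 N, if the wrist force passes 120 N, or if a joint passes its speed limit or range.

## Working session

There is one attempt and no reset: what is moved stays moved. The work goes in short steps, Python scripts to look and compute and a tool call to move; the robot and the scene stay as the last step left them, time stands still between calls to the robot, and variables do not carry over. Pictures are saved under pics/ and viewed, at most 10 in all, crops included, and the job is handed in when it is done.

Besides the shell and the picture viewer there is one more tool, called after "Request:" as name(argument=value, ...), one argument or row to a line, values as JSON. step_arm: Moves the arm, as the interface text tells. Shifts and turns lie within -1 to 1; 1 stands for 40 mm of shift or 0.1 rad of turn. Its arguments: {"type":"object","properties":{"plan":{"type":"array","items":{"type":"array"}},"claw":{"type":"number"}},"required":["plan"]}

```bash
ls; mkdir -p pics
cat > h.py <<'E'
import numpy as np, cv2
from cell import arm, grab_frame, camera_info, workorder
from scipy.spatial.transform import Rotation as Ro
def pose():
    s=arm.read_state(); q=s["eef_rot"]; return np.array(s["ee_pos"]),Ro.from_quat([q[1],q[2],q[3],q[0]]).as_matrix(),s
def cam(name,tool=None):
    c=camera_info(name)
    if "R" in c: R=np.array(c["R"]);t=np.array(c["t"]);return c,R.T,-R.T@t
    T=np.array(c["T_tool_cam"]);p,R=tool
    return c,R@T[:3,:3],R@T[:3,3]+p
def ray(C,uv):
    c,R,o=C; f=192/np.tan(np.radians(c["fovy"])/2)
    d=np.array([(uv[0]-c["cx"])/f,(uv[1]-c["cy"])/f]); s=d.copy()
    for _ in range(20): s=d/(1+c["k1"]*(s@s))
    return o,R@np.array([s[0],s[1],1])
def onz(C,uv,z):
    o,d=ray(C,uv); return o+d*(z-o[2])/d[2]
def px(C,X):
    c,R,o=C; f=192/np.tan(np.radians(c["fovy"])/2)
    v=R.T@(np.array(X)-o); s=v[:2]/v[2]; s=s*(1+c["k1"]*(s@s)); return s*f+[c["cx"],c["cy"]]
E
python3 - <<'E'
from h import *
p,R,s=pose(); print(s["time"],p,R.round(3).tolist(),s["finger_gap"],s["wrist_force"])
a=grab_frame("scene");b=grab_frame("top");
for n,i in(("scene",a),("top",b)): cv2.imwrite(f"pics/{n}0.png",i)
for n in("scene","top","wrist"):
    print(n,camera_info(n))
E
```

```text
pics
0.0 [ 159.79716199 -577.65984182  235.82579486] [[0.964, 0.267, -0.0], [0.267, -0.964, 0.002], [0.0, -0.002, -1.0]] 87.84903162295987 [-0.40478287  0.6599979   0.30493919]
scene {'fovy': 48.788323841235666, 'cx': 254.33333080551057, 'cy': 188.8574289506871, 'k1': -0.045284065038005326, 'R': array([[-0.66325846, -0.74836249,  0.00646593],
       [-0.39559108,  0.34324404, -0.85187512],
       [ 0.63529199, -0.56757125, -0.52370504]]), 't': array([417.04840145, 298.95450354, 792.29169967])}
top {'fovy': 44.938384569494744, 'cx': 255.55983176214363, 'cy': 191.03468821981934, 'k1': -0.10456930112357675, 'R': array([[ 0.00981833, -0.99995113, -0.00115885],
       [-0.98862544, -0.00953318, -0.15009613],
       [ 0.15007775,  0.00261936, -0.98867073]]), 't': array([  76.04187935,  576.72329049, 1156.89369851])}
wrist {'fovy': 65.9565128221406, 'cx': 256.840972098758, 'cy': 193.89154556808936, 'k1': -0.05829005852510075, 'T_tool_cam': array([[ 1.21135379e-03, -9.53177579e-01, -3.02408722e-01,
         8.24544961e+01],
       [ 9.99999266e-01,  1.16198588e-03,  3.43158136e-04,
         4.50742593e-01],
       [ 2.43040249e-05, -3.02408916e-01,  9.53178287e-01,
        -1.48268284e+02],
       [ 0.00000000e+00,  0.00000000e+00,  0.00000000e+00,
         1.00000000e+00]])}
```

View pics/top0.png

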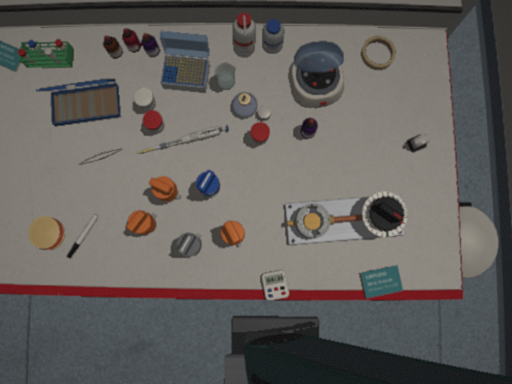

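View pics/scene0.png

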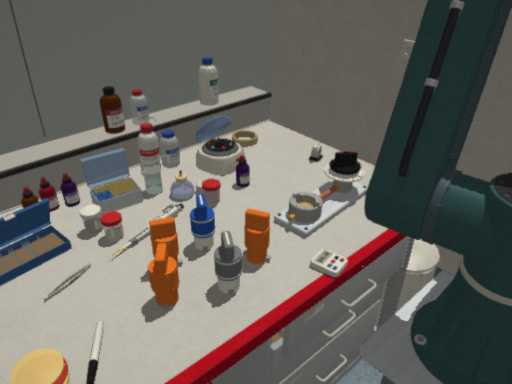

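The top view shows blue at (208,183). Things that could be mistaken for it are orange at (163,188), (141,222) and (232,232), and grey at (188,243). The socket is at (312,221) and the handwheel at (384,213). I choose the blue one at (208,183), which also shows at (202,222) in the scene view. Next I'll measure it.

Run:
```python
from h import *
b=cv2.imread("pics/top0.png");C=cam("top")
hsv=cv2.cvtColor(b,cv2.COLOR_BGR2HSV)
m=cv2.inRange(hsv,(105,120,50),(128,255,255));m[:, :185]=0;m[:150]=0;m[:,235:]=0;m[215:]=0
ys,xs=np.nonzero(m);print("blue",xs.mean(),ys.mean(),xs.min(),xs.max(),ys.min(),ys.max(),len(xs))
for uv,z in (((208,183),132),((312,221),60),((384,213),136),((208,183),96),((188,243),132),((232,232),132),((163,188),132)): print(uv,onz(C,uv,z).round(0))
print("cam",C[2])
cr=b[165:265,180:430]
cv2.imwrite("pics/crop1.png",cv2.resize(np.vstack([cv2.resize(b[160:210,170:250],(800,500),interpolation=2)[:300*0+500]]),(480,300)) )
x=cv2.resize(b[160:260,120:250],(520,400),interpolation=2); y=cv2.resize(b[185:255,275:415],(800,400),interpolation=2)
z=cv2.resize(b[165:205,185:235],(500,400),interpolation=2)
cv2.imwrite("pics/c1.png",np.vstack([cv2.resize(y,(600,300)),cv2.resize(z,(600,300)) ]))
```

```text
blue 207.484756097561 183.0487804878049 196 218 171 194 328
(208, 183) [581. 196. 132.]
(312, 221) [498. -62.  60.]
(384, 213) [ 512. -226.  136.]
(208, 183) [587. 200.  96.]
(188, 243) [437. 240. 132.]
(232, 232) [464. 136. 132.]
(163, 188) [568. 304. 132.]
cam [ 395.79271323   78.50584961 1230.43899101]
```

View pics/c1.png

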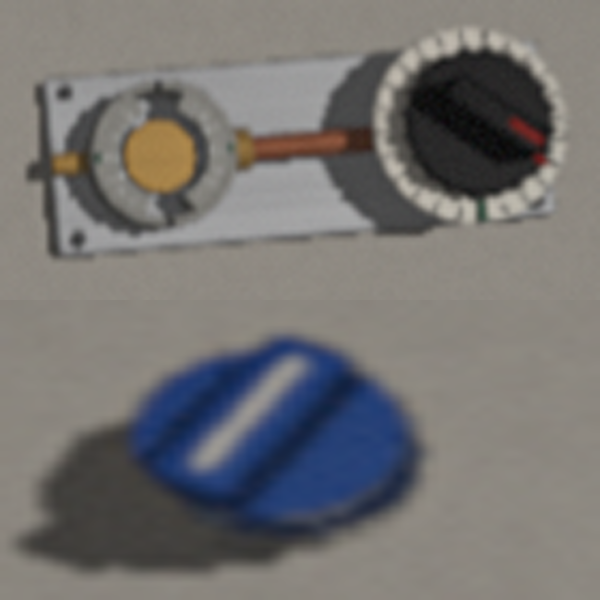

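The crop confirms the blue cartridge, with its white line at about -31° in world. The green mark is at the bottom of the wheel and the pointer is to its right, anticlockwise of the mark. I'll stop over the manifold on the way for one wrist look.

Request:
step_arm(
  plan=[
    [[0.84,-0.88,-0.25],0],
    [[0.84,-0.88,-0.25],0],
    [[0.84,-0.88,-0.25],0],
    [[0.84,-0.88,-0.25],0],
    [[0.84,-0.88,-0.25],0],
    [[0.84,-0.88,-0.25],0],
    [[0.84,-0.88,0],0],
    [[0.84,-0.88,0],0],
    [[0.84,-0.88,0],0],
    [[0.84,-0.88,0],0],
    [[0.84,-0.88,0],0],
    [[0,0,0],0],
  ],
  claw=1,
)

```text
time: 1.3
ee_pos: [414.5, -101.4, 296.5]
eef_rot: [-0.001, 0.99, 0.138, 0.001]
wrist_force: [-0.2, -1.2, -1.1]
finger_gap: 88.0
finger_force: 0.0
```

Run:
```python
from h import *
p,R,s=pose(); i=grab_frame("wrist");cv2.imwrite("pics/w1.png",i);np.savez("w1.npz",p=p,R=R)
print(s["time"],p,R[:,0],np.abs(s["joint_velocities"]).max())
C=cam("wrist",(p,R))
for X in ((498,-62,60),(512,-226,136),(587,196,132)):print(px(C,X))
```

```text
1.3 [ 414.50698619 -101.42953119  296.52821628] [0.9618864  0.27344594 0.0013675 ] 0.09880520182424185
[244.74483296  93.60795758]
[398.23220726 125.05861771]
[  5.31114679 -71.54001564]
```

View pics/w1.png

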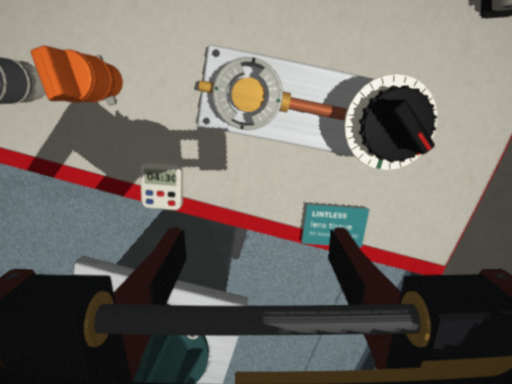

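The wrist view shows the socket at about (247,94), the wheel at (392,122), the green mark at (378,164) and the pointer at (427,147). I'll rectify the picture onto the z=60 and z=100 planes to measure them.

```bash
cat >> h.py <<'E'
def rect(img,C,z,x0,x1,y0,y1,s):
    # rows: x decreasing downward, cols: y decreasing rightward; s px/mm
    xs=np.arange(x1,x0,-1/s);ys=np.arange(y1,y0,-1/s)
    P=np.array([[px(C,(x,y,z)) for y in ys] for x in xs],np.float32)
    return cv2.remap(img,P[...,0].copy(),P[...,1].copy(),cv2.INTER_CUBIC)
E
python3 - <<'E'
from h import *
i=cv2.imread("pics/w1.png");d=np.load("w1.npz");C=cam("wrist",(d["p"],d["R"]))
A=rect(i,C,60,430,570,-130,0,3); B=rect(i,C,100,430,570,-300,-170,3)
o=np.hstack([A,B]);cv2.imwrite("pics/r1.png",o);print(o.shape)
hsv=cv2.cvtColor(i,cv2.COLOR_BGR2HSV)
def cent(m,z,n):
    k,l,st,ce=cv2.connectedComponentsWithStats(m)
    for j in range(1,k):
        if st[j,4]>=4 and ce[j][1]<200 and ce[j][0]>190: print(n,ce[j].round(1),st[j,4],onz(C,ce[j],z).round(1))
cent(cv2.inRange(hsv,(40,80,30),(85,255,255)),60,"green60")
cent(cv2.inRange(hsv,(40,80,30),(85,255,255)),100,"green100")
cent(cv2.inRange(hsv,(15,90,100),(28,255,255)),45,"brass")
cent(cv2.inRange(hsv,(172,130,80),(180,255,255))|cv2.inRange(hsv,(0,130,80),(4,255,255)),100,"red")
E
```

```text
(420, 780, 3)
green60 [379.3 163.3] 20 [ 462.8 -257.5   60. ]
green100 [379.3 163.3] 20 [ 466.1 -239.   100. ]
brass [247.5  94.2] 919 [498.4 -64.9  45. ]
brass [204.8  86. ] 133 [493.3  -9.5  45. ]
brass [285.3 101.5] 148 [ 503.2 -114.5   45. ]
red [424.  140.6] 99 [ 506.5 -280.2  100. ]
red [506.2 146.8] 6 [ 530.1 -383.9  100. ]
red [418.  153.2] 4 [ 490.6 -279.6  100. ]
red [501.3 157. ] 7 [ 517. -384.  100.]
red [489.4 181. ] 7 [ 485.3 -384.1  100. ]
red [481.5 196.5] 6 [ 464.1 -384.   100. ]
```

View pics/r1.png

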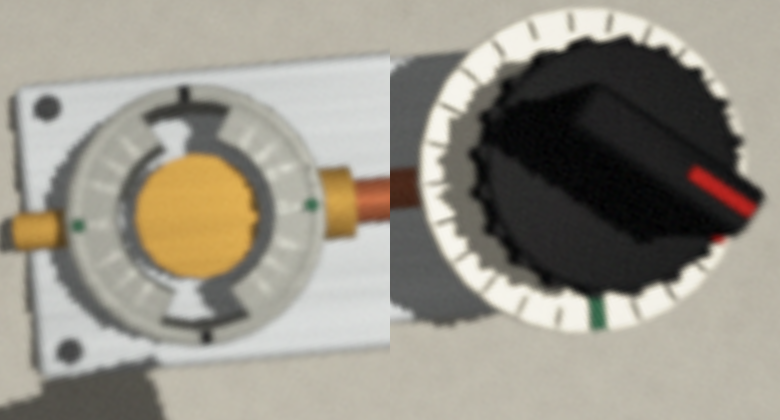

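The measured points agree with each other. The socket is at (498,-65) with yaw 5.2°. The valve axis is at (514,-244), 180 mm from the socket, and its pointer is about 50° anticlockwise of the mark. Next I'll go above the blue cartridge, turning so that joint 6 has room.

Request:
step_arm(
  plan=[
    [[0.88,-0.87,0],0],
    [[0.88,-0.87,0],0],
    [[0.88,-0.87,0],0],
    [[0.88,-0.87,0],0],
    [[0.88,-0.87,0],0],
    [[0.88,-0.87,0],0],
    [[0.88,-0.87,0],0],
    [[0,0,0],-1],
    [[0,0,0],-1],
    [[0,0,0],-1],
    [[0,0,0],-1],
    [[0,0,0],-1],
  ],
)

```text
time: 2.55
ee_pos: [585.8, 191.6, 296.1]
eef_rot: [0.0, 0.926, 0.376, -0.001]
wrist_force: [0.3, -0.2, 0.4]
finger_gap: 87.3
finger_force: 0.0
```

Request:
step_arm(
  plan=[
    [[0,0,0],-1],
    [[0,0,0],-1],
    [[0,0,0],-1],
    [[0,0,0],-1],
    [[0,0,0],-1],
    [[0,0,0],-1],
    [[0,0,0],-1],
    [[0,0,0],-1],
    [[0,0,0],-1],
    [[0,0,0],-1],
    [[0,0,0],-1],
    [[0,0,0],-1],
  ],
)

```text
time: 3.75
ee_pos: [585.8, 191.5, 296.2]
eef_rot: [-0.0, 0.552, 0.834, -0.001]
wrist_force: [-0.1, -0.2, -0.0]
finger_gap: 87.6
finger_force: 0.0
```

Request:
step_arm(
  plan=[
    [[0,0,0],-1],
    [[0,0,0],-1],
    [[0,0,0],-1],
    [[0,0,0],-1],
    [[0,0,0],-1],
    [[0,0,0],-1],
    [[0,0,0],-0.2],
    [[0,0,0],0],
  ],
)

```text
time: 4.55
ee_pos: [585.7, 192.4, 296.4]
eef_rot: [-0.0, 0.274, 0.962, -0.0]
wrist_force: [-0.5, -0.3, -0.3]
finger_gap: 87.7
finger_force: 0.0
```

Run:
```python
from h import *
p,R,s=pose(); i=grab_frame("wrist");np.savez("w2.npz",p=p,R=R)
print(s["time"],p,R[:,0],np.degrees(np.arctan2(R[1,0],R[0,0])),s["joint_positions"])
C=cam("wrist",(p,R)); cv2.imwrite("pics/w2.png",i)
h=cv2.cvtColor(i,cv2.COLOR_BGR2HSV)
bl=cv2.inRange(h,(105,110,40),(130,255,255)); k,l,st,ce=cv2.connectedComponentsWithStats(bl);j=1+st[1:,4].argmax();print(st[j],ce[j])
hull=cv2.convexHull(np.argwhere(l==j)[:,::-1].astype(np.int32)); hm=np.zeros_like(bl);cv2.fillConvexPoly(hm,hull,255)
hm=cv2.erode(hm,np.ones((3,3)))
w=cv2.inRange(h,(0,0,130),(180,80,255))&hm
k,l,st,ce=cv2.connectedComponentsWithStats(w)
for j in range(1,k):
    if st[j,4]>15:
        P=np.array([onz(C,q,132)[:2] for q in np.argwhere(l==j)[:,::-1]]);u,sv,v=np.linalg.svd(P-P.mean(0),full_matrices=False)
        t=(P-P.mean(0))@v[0]; m=P.mean(0)+v[0]*(t.max()+t.min())/2
        print(st[j],ce[j],P.mean(0),m,np.ptp(t),np.degrees(np.arctan2(v[0][1],v[0][0])))
```

```text
4.55 [585.74787828 192.35218986 296.40992009] [-8.49827334e-01  5.27061135e-01  2.50795548e-04] 148.1928971380937 [ 2.05464975e-01  3.37718934e-01  1.39180912e+00 -2.73947301e-04
  1.41266824e+00 -8.10149538e-01]
[ 243  142   47   58 1664] [265.92548077 168.30709135]
[265 161   6  35 156] [267.12820513 177.90384615] [588.49994153 202.53565479] [588.78656133 202.37687333] 38.33305953316666 -28.98554997745396
```

View pics/w2.png

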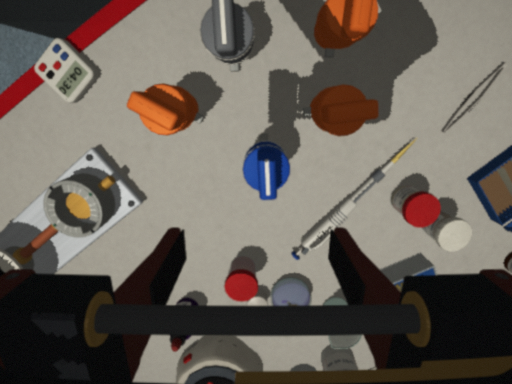

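The wrist view shows blue at (266,168), with its white line centred at (589,202) at an angle of -29°. It is clear of the orange, grey and pen. I'll make a small correction and descend.

Request:
step_arm(
  plan=[
    [[0.07,0.25,0.2],-0.5],
    [[0,0,1],0],
    [[0,0,1],0],
    [[0,0,1],0],
    [[0,0,0.8],0],
    [[0,0,0.3],0],
    [[0,0,0.2],0],
    [[0,0,0],0],
    [[0,0,0],0],
  ],
  claw=1,
)

```text
time: 5.5
ee_pos: [589.6, 204.1, 118.2]
eef_rot: [0.001, 0.248, 0.969, 0.001]
wrist_force: [0.0, 0.8, 0.4]
finger_gap: 87.7
finger_force: 0.0
```

Request:
step_arm(
  plan=[
    [[0,0,0.06],0],
    [[0,0,0],0],
    [[0,0,0],0],
    [[0,0,0],0],
    [[0,0,0],0],
    [[0,0,0],0],
    [[0,0,0],0],
    [[0,0,0],0],
    [[0,0,0],0],
    [[0,0,0],0],
  ],
  claw=-1,
)

```text
time: 6.5
ee_pos: [588.3, 203.9, 114.2]
eef_rot: [-0.0, 0.248, 0.969, 0.0]
wrist_force: [-0.2, -0.1, -0.7]
finger_gap: 20.3
finger_force: 30.0
```

Gripped at a gap of 20.3 mm. Now I'll lift and carry it to the socket, then turn it in line with the slots.

Request:
step_arm(
  plan=[
    [[0,0,-0.6],0],
    [[0,0,-1],0],
    [[0,0,-1],0],
    [[-0.18,-1,-0.1],0],
    [[-0.18,-1,0],0],
    [[-0.18,-1,0],0],
    [[-0.18,-1,0],0],
    [[-0.18,-1,0],0],
    [[-0.18,-1,0],0],
    [[-0.18,-1,0],0],
    [[0,0,0],-0.5],
    [[0,0,0],-1],
  ],
)

```text
time: 7.7
ee_pos: [496.9, -67.1, 221.9]
eef_rot: [-0.001, 0.175, 0.985, 0.0]
wrist_force: [-1.1, 0.3, -2.4]
finger_gap: 20.2
finger_force: 30.0
```

Request:
step_arm(
  plan=[
    [[0,0,0],-1],
    [[0,0,0],-1],
    [[0,0,0],-1],
    [[0,0,0],-1],
    [[0,0,0],-0.4],
    [[0,0,0],0],
    [[0,0,0],0],
  ],
)

```text
time: 8.4
ee_pos: [497.5, -65.7, 222.0]
eef_rot: [-0.0, -0.044, 0.999, 0.0]
wrist_force: [-0.9, 0.2, -2.4]
finger_gap: 19.8
finger_force: 30.0
```

Run:
```python
from h import *
p,R,s=pose(); i=grab_frame("wrist");t=grab_frame("top");sc=grab_frame("scene");np.savez("w3.npz",p=p,R=R)
for _ in range(3): print(pose()[0],np.degrees(np.arctan2(R[1,0],R[0,0])))
print(s["time"],s["finger_gap"],s["wrist_force"])
C=cam("wrist",(p,R)); cv2.imwrite("pics/w3.png",i);cv2.imwrite("pics/t3.png",t);cv2.imwrite("pics/s3.png",sc)
S=cam("scene");T=cam("top")
print("scene px socket",px(S,(498,-65,60)),"top",px(T,(498,-65,60)),px(T,(498,-65,132)))
a=cv2.resize(t[180:260,270:350],(384,384),interpolation=2)
q=px(S,(498,-65,120)).astype(int);b=cv2.resize(sc[max(q[1]-70,0):q[1]+70,q[0]-70:q[0]+70],(384,384),interpolation=2)
cv2.imwrite("pics/c3.png",np.hstack([b,cv2.resize(i[0:,100:420],(400,384)) if 0 else cv2.resize(i,(416,312+72))]))
```

```text
[497.74552209 -65.81269663 222.1678841 ] -175.01357907781752
[497.74552209 -65.81269663 222.1678841 ] -175.01357907781752
[497.74552209 -65.81269663 222.1678841 ] -175.01357907781752
8.4 19.770593407979266 [-0.89937561  0.16071695 -2.42625537]
scene px socket [305.89295862 199.6901005 ] top [313.20923639 221.07371369] [316.89287343 218.46454469]
```

View pics/c3.png

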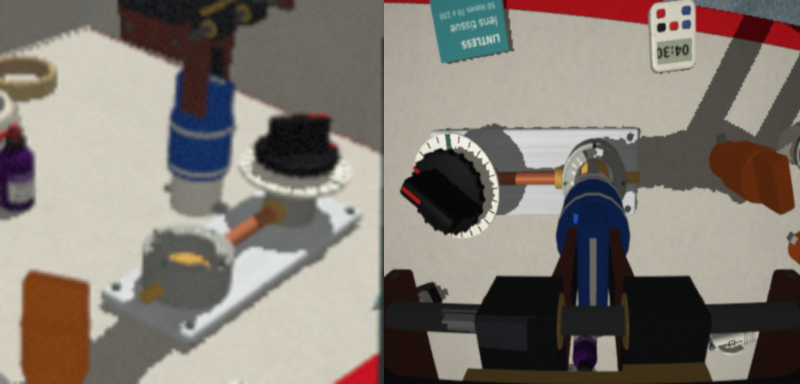

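The scene crop shows the cartridge upright in the fingers above the socket. I'll check its axis against the TCP using the silhouette mid-column, together with the white line seen by the wrist camera.

Run:
```python
from h import *
d=np.load("w3.npz");p,R=d["p"],d["R"];S=cam("scene");W=cam("wrist",(p,R))
sc=cv2.imread("pics/s3.png");h=cv2.cvtColor(sc,cv2.COLOR_BGR2HSV)
m=cv2.inRange(h,(105,110,40),(130,255,255));q=px(S,p-[0,0,49]).astype(int);print(q)
print("1mm x ->",px(S,p+[1,0,-49])-px(S,p-[0,0,49]), "1mm y",px(S,p+[0,1,-49])-px(S,p-[0,0,49]))
for r in range(q[1]-10,q[1]+26,3):
    c=np.nonzero(m[r,q[0]-40:q[0]+40])[0]+q[0]-40
    if len(c):
        # axis column expected at this row
        zs=np.arange(40,220.);P=np.array([px(S,(p[0],p[1],z)) for z in zs]);e=np.interp(-r,-P[::-1,1][::-1],P[:,0]) if 0 else P[np.abs(P[:,1]-r).argmin(),0]
        print(r,c.min(),c.max(),(c.min()+c.max())/2,round(e,1))
i=cv2.imread("pics/w3.png");h=cv2.cvtColor(i,cv2.COLOR_BGR2HSV)
m=cv2.inRange(h,(105,110,40),(130,255,255));m[:,:215]=0;m[:,320:]=0
zt=p[2]-114.5
for r in (175,180,185,190): 
  c=np.nonzero(m[r])[0];print("w",r,c.min(),c.max())
c=np.nonzero(m.any(1))[0];print("rows",c.min(),c.max())
w=cv2.inRange(h,(0,0,90),(180,90,255));
for r in range(200,310,4):
  c=np.nonzero(w[r,250:285])[0]+250
  print(r,(c.min(),c.max(),len(c)) if len(c) else None,end="; ")
Rx=R[:,0]
print("\nexp line ends",px(W,p+[0,0,17.5]+19.2*Rx),px(W,p+[0,0,17.5]-19.2*Rx),px(W,p+[0,0,17.5]+27*Rx))
```

```text
[309 161]
1mm x -> [-0.2985296  -0.14231314] 1mm y [-0.27003622  0.12280058]
151 300 320 310.0 310.3
154 300 321 310.5 310.0
157 306 316 311.0 309.8
160 299 320 309.5 309.5
163 299 320 309.5 309.3
166 299 319 309.0 309.0
169 300 319 309.5 308.8
172 306 314 310.0 308.5
175 309 310 309.5 308.3Traceback (most recent call last):
  File "<stdin>", line 16, in <module>
    return umr_minimum(a, axis, None, out, keepdims, initial, where)
ValueError: zero-size array to reduction operation minimum which has no identity
```

The cartridge axis matches the TCP to about 1 mm. Lowering into the slots while watching the force.

Request:
step_arm(
  plan=[
    [[-0.01,0.02,0.5],0],
    [[0,0,0.4],0],
    [[0,0,0.2],0],
    [[0,0,0.2],0],
    [[0,0,0.15],0],
    [[0,0,0.1],0],
    [[0,0,0],0],
    [[0,0,0],0],
  ],
)

```text
time: 9.35
ee_pos: [498.4, -65.1, 160.5]
eef_rot: [0.0, -0.044, 0.999, -0.0]
wrist_force: [0.6, 0.6, -3.3]
finger_gap: 19.8
finger_force: 30.0
```

Request:
step_arm(
  plan=[
    [[0,0,0.1],0],
    [[0,0,0.1],0],
    [[0,0,0.1],0],
    [[0,0,0.06],0],
    [[0,0,0.05],0],
    [[0,0,0.04],0],
    [[0,0,0],0],
    [[0,0,0],0],
  ],
)

```text
time: 10.15
ee_pos: [498.9, -65.2, 143.3]
eef_rot: [0.001, -0.044, 0.999, -0.0]
wrist_force: [-1.5, 0.6, 10.3]
finger_gap: 19.9
finger_force: 30.0
```

Request:
step_arm(
  plan=[
    [[0,0,0.01],0],
    [[0,0,0],0.5],
    [[0,0,0],1],
    [[0,0,0],1],
    [[0,0,0],1],
    [[0,0,0],1],
    [[0,0,0],0],
  ],
)

```text
time: 10.85
ee_pos: [499.5, -65.4, 143.2]
eef_rot: [0.002, 0.181, 0.983, -0.0]
wrist_force: [-0.6, -0.6, 9.7]
finger_gap: 19.8
finger_force: 30.0
```

Run:
```python
from h import *
p,R,s=pose();print(s["time"],p,np.degrees(np.arctan2(R[1,0],R[0,0])),s["wrist_force"],s["moment"],s["finger_gap"])
```

```text
10.85 [499.54532671 -65.38846436 143.17994332] 159.11014975079468 [-0.57407175 -0.64595823  9.7165314 ] [ 0.08993544  0.18375551 -0.08454669] 19.83018896776473
```

It turns freely with a moment under 0.1 N m. Carrying on to 90°.

Request:
step_arm(
  plan=[
    [[0,0,0],1],
    [[0,0,0],1],
    [[0,0,0],1],
    [[0,0,0],1],
    [[0,0,0],1],
    [[0,0,0],1],
    [[0,0,0],1],
    [[0,0,0],1],
    [[0,0,0],1],
    [[0,0,0],1],
    [[0,0,0],1],
    [[0,0,0],0],
  ],
)

```text
time: 12.05
ee_pos: [499.7, -65.6, 143.3]
eef_rot: [0.002, 0.669, 0.744, 0.001]
wrist_force: [-0.4, -0.1, 9.6]
finger_gap: 20.0
finger_force: 30.0
```

Run:
```python
from h import *
p,R,s=pose();print(s["time"],p,np.degrees(np.arctan2(R[1,0],R[0,0])),s["wrist_force"],s["moment"],s["finger_gap"])
```

```text
12.05 [499.72558433 -65.55599779 143.25040983] 96.08861548722507 [-0.39627163 -0.11863343  9.61443542] [-0.09421142  0.20061894 -0.06444505] 19.992015945891357
```

Request:
step_arm(
  plan=[
    [[0,0,0],0.15],
    [[0,0,-0.06],0],
    [[0,0,-0.06],0],
    [[0,0,-0.06],0],
    [[0,0,0],0],
    [[0,0,0],0],
  ],
)

```text
time: 12.65
ee_pos: [499.5, -65.6, 149.2]
eef_rot: [0.001, 0.673, 0.74, 0.001]
wrist_force: [3.9, -2.1, -3.3]
finger_gap: 19.7
finger_force: 30.0
```

It rose 6 mm and then met resistance, so the lugs are seated in the notches. Releasing.

Request:
step_arm(
  plan=[
    [[0,0,0],0],
    [[0,0,0],0],
    [[0,0,0],0],
    [[0,0,0],0],
    [[0,0,0],0],
    [[0,0,0],0],
    [[0,0,-0.5],0],
    [[0,0,-1],0],
    [[0,0,-1],0],
    [[0,0,-1],0],
    [[0,0,0],0],
  ],
  claw=1,
)

```text
time: 13.75
ee_pos: [501.5, -65.8, 294.7]
eef_rot: [0.005, 0.673, 0.74, 0.002]
wrist_force: [1.0, -1.0, 0.8]
finger_gap: 87.7
finger_force: 0.0
```

Run:
```python
from h import *
p,R,s=pose(); i=grab_frame("wrist");sc=grab_frame("scene");t=grab_frame("top");np.savez("w4.npz",p=p,R=R)
print(s["time"],p,np.degrees(np.arctan2(R[1,0],R[0,0])),s["finger_gap"],s["wrist_force"])
C=cam("wrist",(p,R)); 
for n,x in(("w4",i),("t4",t),("s4",sc)):cv2.imwrite(f"pics/{n}.png",x)
h=cv2.cvtColor(i,cv2.COLOR_BGR2HSV)
q=px(C,(498.2,-65,167)).astype(int);print(q)
w=cv2.inRange(h,(0,0,130),(180,80,255))
k,l,st,ce=cv2.connectedComponentsWithStats(w)
for j in range(1,k):
    if st[j,4]>40 and np.hypot(*(ce[j]-q))<30:
        P=np.array([onz(C,a,167)[:2] for a in np.argwhere(l==j)[:,::-1]]);u,sv,v=np.linalg.svd(P-P.mean(0),full_matrices=False)
        t_=(P-P.mean(0))@v[0];print(st[j],P.mean(0),np.ptp(t_),np.degrees(np.arctan2(v[0][1],v[0][0])))
b=cv2.resize(sc[110:220,255:385],(384,325),interpolation=2)
cv2.imwrite("pics/c4.png",np.hstack([b,cv2.resize(i,(416,325))]))
```

```text
13.75 [501.46725488 -65.82442647 294.66415253] 95.38976593374005 87.65395023201435 [ 1.01637023 -0.96168314  0.81869764]
[253 187]
[251 169   6  41 206] [498.98408209 -66.11028415] 40.70184112235472 -84.3326616184509
```

View pics/c4.png

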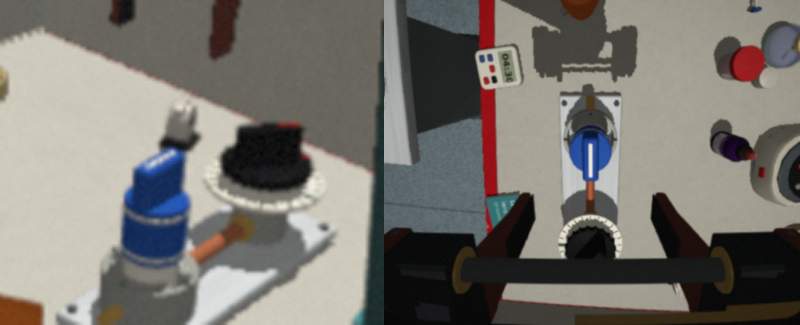

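The scene and wrist views show the blue cartridge upright in the socket. Its line lies at -84.3° (95.7°), which is 90.5° of turn, so it is locked. Now I'll move to the handwheel.

Request:
step_arm(
  plan=[
    [[-0.9,-0.1,0],0],
    [[-0.9,0,0],0],
    [[-0.9,0,0],0],
    [[-0.9,0,0],0],
    [[-0.87,0,0],0],
    [[0,0,0],1],
    [[0,0,0],1],
    [[0,0,0],1],
    [[0,0,0],1],
    [[0,0,0.5],1],
    [[0,0,0.5],1],
    [[0,0,0],1],
  ],
)

```text
time: 15.1
ee_pos: [508.1, -241.6, 244.0]
eef_rot: [-0.004, 0.887, 0.462, -0.002]
wrist_force: [-0.5, 0.8, -0.7]
finger_gap: 87.7
finger_force: 0.0
```

Run:
```python
from h import *
p,R,s=pose(); i=grab_frame("wrist");np.savez("w5.npz",p=p,R=R)
print(s["time"],p,np.degrees(np.arctan2(R[1,0],R[0,0])),R[:,2])
C=cam("wrist",(p,R)); cv2.imwrite("pics/w5.png",i)
print(px(C,(514,-244,136)))
cv2.imwrite("pics/r5.png",np.hstack([rect(i,C,136,460,570,-300,-190,3),rect(i,C,100,460,570,-300,-190,3)]))
```

```text
15.1 [ 508.08059528 -241.61058037  243.9908102 ] 55.039755102275315 [-0.00782316  0.00503106 -0.99995674]
[265.06631715 193.54969286]
```

View pics/r5.png

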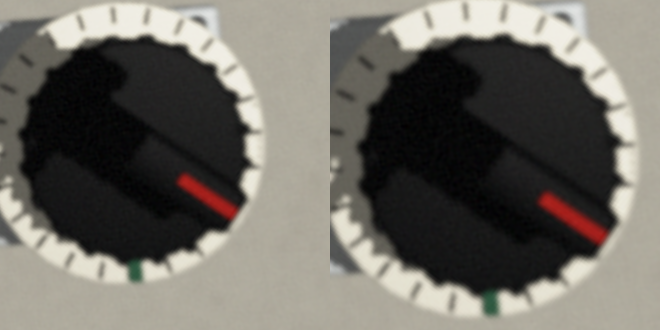

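The rectified view puts the wheel axis at (514.4,-244) and the bar at about 56–57°. The green mark is at the bottom and the red line is 50° anticlockwise of it. I'll correct by (6,-3) mm, descend and grip.

Request:
step_arm(
  plan=[
    [[0.04,0.19,0.1],-0.25],
    [[0,0,0.9],0],
    [[0,0,1],0],
    [[0,0,0.7],0],
    [[0,0,0.3],0],
    [[0,0,0.05],0],
    [[0,0,0],0],
    [[0,0,0],0],
  ],
)

```text
time: 15.95
ee_pos: [519.3, -247.1, 128.5]
eef_rot: [0.001, 0.88, 0.475, 0.001]
wrist_force: [-0.3, -0.5, 0.1]
finger_gap: 87.7
finger_force: 0.0
```

Request:
step_arm(
  plan=[
    [[0,0,0],0],
    [[0,0,0],0],
    [[0,0,0],0],
    [[0,0,0],0],
    [[0,0,0],0],
    [[0,0,0],0],
    [[0,0,0],0],
    [[0,0,0],0],
    [[0,0,0],0],
  ],
  claw=-1,
)

```text
time: 16.85
ee_pos: [516.0, -245.1, 126.8]
eef_rot: [-0.002, 0.88, 0.475, -0.001]
wrist_force: [-9.8, 5.6, 8.6]
finger_gap: 19.2
finger_force: 5.2
```

Run:
```python
from h import *
p,R,s=pose();print(s["time"],p,np.degrees(np.arctan2(R[1,0],R[0,0])),s["wrist_force"],s["moment"],s["finger_gap"])
```

```text
16.85 [ 515.99801691 -245.05801361  126.76519154] 56.71898211691226 [-9.80476682  5.64938805  8.59931001] [ 0.99620931  1.62472274 -0.00885066] 19.22105018725746
```

The commanded position sits about 5 mm off-axis along the closing direction, because the earlier reading was taken before the arm had settled. I'll recentre to take the side force off.

Request:
step_arm(
  plan=[
    [[0,-0.07,0],0],
    [[0,-0.06,0],0],
    [[0,0,0],0],
    [[0,0,0],0],
    [[0,0,0],0],
  ],
)

```text
time: 17.35
ee_pos: [514.8, -244.2, 126.9]
eef_rot: [0.001, 0.88, 0.475, 0.001]
wrist_force: [4.4, -3.1, -8.1]
finger_gap: 17.7
finger_force: 30.0
```

Run:
```python
from h import *
p,R,s=pose();print(s["time"],p,np.degrees(np.arctan2(R[1,0],R[0,0])),R[:,2],s["wrist_force"],s["moment"],s["finger_gap"],s["finger_force"])
```

```text
17.35 [ 514.80378544 -244.24889606  126.94250985] 56.70792841252702 [ 1.67585651e-03 -9.88188268e-04 -9.99998107e-01] [ 4.39494611 -3.14558046 -8.1143262 ] [-0.73755446 -0.91163335  0.06189491] 17.742415415618414 29.998691082000732
```

Request:
step_arm(
  plan=[
    [[0,0.03,0.03],0],
    [[0,0,0],0.6],
    [[0,0,0],0.9],
    [[0,0,0],1],
    [[0,0,0],1],
    [[0,0,0],1],
    [[0,0,0],1],
    [[0,0,0],1],
    [[0,0,0],1],
    [[0,0,0],1],
    [[0,0,0],1],
    [[0,0,0],0],
  ],
)

```text
time: 18.55
ee_pos: [514.3, -243.4, 126.8]
eef_rot: [-0.001, 1.0, 0.018, -0.0]
wrist_force: [-1.3, 2.5, 6.7]
finger_gap: 17.6
finger_force: 30.0
```

Request:
step_arm(
  plan=[
    [[0,0,0],1],
    [[0,0,0],1],
    [[0,0,0],1],
    [[0,0,0],0],
    [[0,0,0],0],
  ],
)

```text
time: 19.05
ee_pos: [514.3, -243.0, 126.8]
eef_rot: [-0.001, 0.992, -0.13, -0.001]
wrist_force: [-1.5, 3.5, 7.1]
finger_gap: 17.6
finger_force: 30.0
```

Run:
```python
from h import *
p,R,s=pose();print(s["time"],p,np.degrees(np.arctan2(R[1,0],R[0,0])),s["wrist_force"],s["moment"],s["finger_gap"],s["finger_force"])
```

```text
19.05 [ 514.33765599 -243.01791477  126.7632057 ] -14.92419597247961 [-1.48137291  3.46416478  7.08287998] [0.67892062 0.23021437 0.01042158] 17.557751493906196 30.000182390213013
```

Request:
step_arm(
  plan=[
    [[0,0,0],-1],
    [[0,0,0],-1],
    [[0,0,0],-0.8],
    [[0,0,0],-0.5],
    [[0,0,0],-0.2],
    [[0,0,0],0],
    [[0,0,0],0],
    [[0,0,0],0],
  ],
)

```text
time: 19.85
ee_pos: [514.3, -243.5, 126.8]
eef_rot: [-0.001, 0.999, 0.045, -0.0]
wrist_force: [-1.6, 2.6, 7.5]
finger_gap: 17.8
finger_force: 30.0
```

Run:
```python
from h import *
p,R,s=pose();i=grab_frame("wrist");print(s["time"],p,np.degrees(np.arctan2(R[1,0],R[0,0])),s["wrist_force"],s["moment"],s["finger_gap"],s["finger_force"])
```

```text
19.85 [ 514.29324728 -243.4724641   126.77329137] 5.135705588215047 [-1.63896746  2.55644652  7.539418  ] [ 0.34808751  0.24381275 -0.07941333] 17.816579741548157 29.99978005886078
```

The yaw is 5.1°, on the mark. Let go and rise straight up.

Request:
step_arm(
  plan=[
    [[0,0,0],0],
    [[0,0,0],0],
    [[0,0,0],0],
    [[0,0,0],0],
    [[0,0,0],0],
    [[0,0,0],0],
    [[0,0,-0.5],0],
    [[0,0,-1],0],
    [[0,0,-1],0],
    [[0,0,-1],0],
    [[0,0,0],0],
    [[0,0,0],0],
  ],
  claw=1,
)

```text
time: 21.1
ee_pos: [515.2, -244.5, 266.8]
eef_rot: [0.001, 0.999, 0.045, 0.001]
wrist_force: [-0.4, 0.4, 0.3]
finger_gap: 87.7
finger_force: 0.0
```

Request:
step_arm(
  plan=[
    [[-0.5,0,0],0],
    [[-0.5,0,0],0],
    [[0,0,0],0],
    [[0,0,0],0],
    [[0,0,0],0],
  ],
)

```text
time: 21.6
ee_pos: [475.4, -247.7, 265.1]
eef_rot: [-0.0, 0.999, 0.045, -0.0]
wrist_force: [0.3, -0.3, -1.4]
finger_gap: 88.1
finger_force: 0.0
```

Run:
```python
from h import *
p,R,s=pose(); i=grab_frame("wrist");t=grab_frame("top");np.savez("w6.npz",p=p,R=R)
print(s["time"],p,np.degrees(np.arctan2(R[1,0],R[0,0])),R[:,2])
C=cam("wrist",(p,R)); cv2.imwrite("pics/w6.png",i)
a=rect(i,C,100,450,580,-300,-190,3);b=rect(i,C,167,430,570,-120,-10,2.785)
cv2.imwrite("pics/r6.png",np.hstack([b[:390],a[:390][:b.shape[0]]]))
h=cv2.cvtColor(i,cv2.COLOR_BGR2HSV)
g=cv2.inRange(h,(40,80,30),(85,255,255));r=cv2.inRange(h,(172,130,80),(180,255,255))|cv2.inRange(h,(0,130,80),(4,255,255))
for n,m,zz in(("g",g,(92,100)),("r",r,(100,136))):
  k,l,st,ce=cv2.connectedComponentsWithStats(m)
  for j in range(1,k):
    if st[j,4]>=4 and np.hypot(*(ce[j]-px(C,(475,-245,110))))<50: print(n,ce[j],st[j],[onz(C,ce[j],z)[:2].round(1) for z in zz])
cv2.imwrite("pics/t6.png",t)
```

```text
21.6 [ 475.3972333  -247.68633478  265.11176744] 5.143754077426184 [-4.74052488e-04  7.97739064e-04 -9.99999569e-01]
g [256.125 186.125] [255 185   3   3   8] [array([ 465.1, -248.4]), array([ 467.5, -248.2])]
r [256.         158.81818182] [254 156   5   7  33] [array([ 497.8, -245.3]), array([ 504.7, -244.8])]
r [256.75  181.625] [256 180   3   4   8] [array([ 472.6, -248.4]), array([ 482.4, -247.6])]
```

View pics/r6.png

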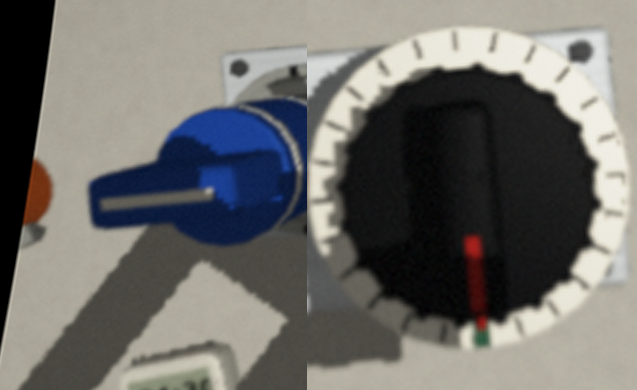

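The pointer stands on the green mark: red (472.6,-248.4) lines up with green (467,-248) and the axis. The cartridge is still locked on the socket axis, with its line centred at about (498,-66). The gripper is clear, so I'm handing in.

```bash
python3 -c "
from cell import workorder
print(workorder.sign_off())"
```

```text
the job is handed in; nothing more can be done
None
```

The blue cartridge is locked in the socket, the handwheel was set to the green mark from the clockwise side, and the job was handed in at about 22 s; sign-off returned no verdict, and I did not re-check the grey cartridge, jar and bottle in a final picture.

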